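# Put the tea and coffee canisters back in their stand by height

### The job

Put the four canisters back into the wells of the wooden stand, one in each, in order of height: the shortest in the end well nearest the kettle, rising step by step to the tallest at the far end. Keep the full canisters upright all the while, seat each one right down in its well, and leave the spice jar where it stands.

Things in the scene. Friction and masses are not known exactly. Their poses are not given: they have to be found in the camera images.
- can_cream: cream round canister, closed and full, 60 mm tall, 52 mm in diameter all the way up, its lid (the top 20 mm, same colour and diameter, with a small pale wood disc on top) fixed tight; loose, 0.12 to 0.35 kg. Origin: centre of its underside, z up along its axis; starts upright on the worktop
- can_green: sage green round canister, closed and full, 77 mm tall, 52 mm in diameter all the way up, its lid (the top 20 mm, same colour and diameter, with a small pale wood disc on top) fixed tight; loose, 0.12 to 0.35 kg. Origin: centre of its underside, z up along its axis; starts upright on the worktop
- can_red: brick red round canister, closed and full, 94 mm tall, 52 mm in diameter all the way up, its lid (the top 20 mm, same colour and diameter, with a small pale wood disc on top) fixed tight; loose, 0.12 to 0.35 kg. Origin: centre of its underside, z up along its axis; starts upright on the worktop
- can_blue: dark blue round canister, closed and full, 111 mm tall, 52 mm in diameter all the way up, its lid (the top 20 mm, same colour and diameter, with a small pale wood disc on top) fixed tight; loose, 0.12 to 0.35 kg. Origin: centre of its underside, z up along its axis; starts upright on the worktop
- well_1: well 1 of 4 in the wooden canister stand, counted from its left (+y) end: round cork-lined recess, 62 mm across, 10 mm deep, bevelled mouth. Origin: centre of the cork floor, 12 mm above the worktop; y along the row towards well 1, x across it, z up. All four are alike, 84 mm apart centre to centre in one straight row
- well_2: well 2 of 4 in the wooden canister stand, counted from its left (+y) end: round cork-lined recess, 62 mm across, 10 mm deep, bevelled mouth. Origin: centre of the cork floor, 12 mm above the worktop; y along the row towards well 1, x across it, z up. The fixed stand is 106 mm across and 384 mm long, its plank 22 mm high above the worktop
- well_3: well 3 of 4 in the wooden canister stand, counted from its left (+y) end: round cork-lined recess, 62 mm across, 10 mm deep, bevelled mouth. Origin: centre of the cork floor, 12 mm above the worktop; y along the row towards well 1, x across it, z up. Its left and right neighbours are wells 2 and 4
- well_4: well 4 of 4 in the wooden canister stand, counted from its left (+y) end: round cork-lined recess, 62 mm across, 10 mm deep, bevelled mouth. Origin: centre of the cork floor, 12 mm above the worktop; y along the row towards well 1, x across it, z up. The stand's end boards rise 32 mm above the worktop, 54 to 66 mm beyond the outer wells' centres
- kettle: large pale grey electric kettle with a black bow handle on its round black power base, about 0.2 m across and 0.28 m tall, fixed, on the worktop beyond the stand, behind either its left or its right end. Not the slim black milk frother that stands behind the other end. Origin: near the middle of its underside
- spice_jar: slim glass spice jar with a printed label and a brown-black cap, 41 mm across and 105 mm high, loose on the worktop in front of the stand; not part of the job. Origin: centre of its underside. Also there, fixed: a big grey multicooker to the left (y 0.20 to 0.56, front at x 0.49, 0.31 m high), with canisters standing in front of it, and wall cabinets overhead from x 0.58 on, 0.59 m above the worktop
Not all that is in view belongs to the job. What is shaped like the can_green but yellow is not meant.

How it is judged:
By the outcome, as a careful person would: the job done as asked, in the order asked, and still so for the second after the job is handed in, with the robot touching nothing.
It also fails if it takes over 120 s, if anything falls off the work surface, if the arm or the gripper's body presses on something with over 40 N, if the wrist force passes 120 N, or if a joint passes its speed limit or range.

### The arm

A 6-joint arm with a two-finger parallel gripper is mounted at the origin on a cart in front of the work surface, level with it; the furniture and walls round the work are solid. World frame = base frame: x ahead of the robot, y to its left, z up, the work surface at z = 0. Lengths are in m, angles in rad, forces in N, time in s.
With the tool pointing down it reaches from about 0.3 to 0.775 m from the base axis. Payload 14.6 kg.
Tool frame: the origin (TCP) lies at the very end of the fingers, on their centre line; the grasp point (between the pads) lies 19 mm behind it; z points along the fingers, y is the line along which they close (so a half turn about z gives the same grasp; the last joint's range is limited). The gripper opens to 94 mm and grips with 3 to 60 N. Pads are 16 mm wide; open, the fingers measure 119 mm over their backs; the gripper's body (75 mm by 177 mm) begins 78 mm behind the grasp point.
Start: joints at [-1.411, 0.3, 1.521, -0, 1.321, -0.067], TCP at [0.124, -0.536, 0.18] pointing down, gripper open.
Joint ranges: [-3.03, 3.03], [-0.79, 2.21], [0.23, 2.52], [-1.04, 4.18], [0, 3.07], [-2.55, 2.55]. Speed limits (rad/s): [2.22, 2.22, 2.57, 3.14, 3.14, 3.14].

### API

Orientations are given as [roll, pitch, yaw] about the fixed x, y, z axes, in that order (R = Rz(yaw) Ry(pitch) Rx(roll)).
In Python, from station import * gives the robot as it stands.
- The arm moves only by the tool jog_arm, never from a script. Its argument "rows" is a list of rows, each a list of 3 entries, a list of its own where there are three numbers: the shift along the tool's x, y, z in m, then the turn about the tool's z in degrees, then the finger opening in m, from 0 to 0.094. A call has 1 to 12 rows; each row shifts and turns the commanded pose from where the row before left it, along the tool's axes as they then stand; what a row does not reach is not made up. A row lasts 1/12 s, in which the tool goes at most 41.7 mm and 7.16 degrees, less where a joint would pass 70% of its speed; a pose out of reach is approached as far as the arm can. A call is refused whole if a number of a shift passes 0.0417 or a number of a turn 7.16, either way. A call with a gripper value outside its range is refused whole. The fingers move at their own pace and stop on an object; "squeeze" is the grip in N (left out, the last holds). Time passes only in rows, so rows that do not move let the fingers close. It gives the time, the measured TCP pose, the force, the opening and the grip force at its end, in the units of the state.
- get_obs(): the state, without advancing time (a new reading comes with each control period).
- camera(name): name is "scene" or "top"; returns a dict with "image" (400x640x3 uint8, red, green, blue), "range_z" (400x640 float32, m along the optical axis (not along the pixel's ray), 0 where there is no reading), "K" (3x3 intrinsics, pixels), "world_from_camera" (4x4, takes a point from camera to world coordinates). Camera axes: x right, y up, looking along -z (the intrinsics and any distortion apply to the point x, -y, -z); pixel columns grow to the right and rows downward; lengths in m; the calibration is good to about 2 mm. A picture is of the moment at which its call begins.
- hand_in(): hands the job in; it is judged then, once.
Trained networks look in a picture, given as the dict that the camera call returned (one of the last four; its "shot" number tells which), for a name from the list of things; names that differ only in an ending like _2 or _b are one class to them, and where a whole thing is asked for, a point or a joint stands for the part that bears it (a point fixed in the world has none). Each returns a list of dicts, best first, with "p" (0 to 1); they miss things now and then, are a little off and sometimes report something else, mostly with a low value. They report only what shows in the picture. A call takes as long as a camera call. They do not tell look-alikes from the thing itself.
- search_frame(label, picture): "at" ([column, row] as shares, 0 to 1, of the picture: columns of its width, rows of its height, amid what is visible of it).
- spot_point(label, picture): "at" ([column, row] as shares, 0 to 1, of the picture: columns of its width, rows of its height: a listed point, or the origin of a listed thing).
The state is a dict: "time_s": time; "qpos": joint angles; "joint_vel": joint speeds; "tau": joint torques, N m; "ee_pos": TCP position; "eef_rot": TCP orientation; "force": force on the tool from outside, world axes, zero at the start; "moment": the same for the moment, N m; "grip_width": finger opening in m; "grip_force": force on a finger pad.
Only numpy, scipy, OpenCV 4.12 (cv2) and the standard library are available. Lean on these libraries where they do the work, as an engineer would, in place of code of your own. Each camera call takes 0.05 s, during which the arm holds its last target. There are 200 camera calls.

## Working session

There is one attempt and no reset: what is moved stays moved. The work goes in short steps, Python scripts to look and compute and a tool call to move; the robot and the scene stay as the last step left them, time stands still between calls to the robot, and variables do not carry over. Pictures are saved under pics/ and viewed, at most 14 in all, crops included, and the job is handed in when it is done.

Besides the shell and the picture viewer there is one more tool, called after "Emit:" by a JSON object that holds its "api" and its "payload", one argument or row to a line. jog_arm: Moves the arm, as the interface text tells. Its arguments: {"type":"object","properties":{"rows":{"type":"array","items":{"type":"array"}},"squeeze":{"type":"number"}},"required":["rows"]}

```bash
mkdir -p pics
cat > h.py <<'E'
from station import *
import numpy as np, cv2
def shot(n):
    c=camera(n); return c
def save(c,f): cv2.imwrite('pics/'+f,cv2.cvtColor(c['image'],cv2.COLOR_RGB2BGR))
def cloud(c):
    K=c['K'];z=c['range_z'];v,u=np.mgrid[0:400,0:640]
    P=np.stack([(u+.5-K[0,2])/K[0,0]*z,-(v+.5-K[1,2])/K[1,1]*z,-z],-1)
    W=c['world_from_camera'];P=P@W[:3,:3].T+W[:3,3]; P[z==0]=np.nan
    return P
E
python3 - <<'E'
from h import *
np.set_printoptions(precision=3,suppress=True)
for n in('scene','top'):
    c=shot(n);save(c,n+'0.png');P=cloud(c);np.savez('pics/'+n+'0.npz',P=P,im=c['image'])
    for l in('can_cream','can_green','can_red','can_blue','well_1','well_4','kettle','spice_jar'):
        for d in search_frame(l,c)[:3]:
            u,v=int(d['at'][0]*640),int(d['at'][1]*400)
            print(n,l,round(d['p'],2),u,v,P[min(v,399),min(u,639)])
print(get_obs())
E
```

```text
scene can_green 0.95 234 302 [0.374 0.369 0.072]
scene can_green 0.8 304 204 [0.516 0.114 0.073]
scene can_green 0.73 372 235 [0.357 0.036 0.07 ]
scene can_red 0.64 274 277 [0.374 0.275 0.084]
scene can_blue 0.76 314 245 [0.391 0.166 0.093]
scene well_1 0.69 429 153 [ 0.534 -0.297  0.006]
scene well_1 0.63 388 183 [ 0.505 -0.132  0.009]
scene well_1 0.52 361 196 [ 0.508 -0.048  0.008]
scene well_4 0.69 429 153 [ 0.534 -0.297  0.006]
scene well_4 0.63 388 183 [ 0.505 -0.132  0.009]
scene well_4 0.52 361 196 [ 0.508 -0.048  0.008]
scene kettle 0.78 394 97 [ 0.652 -0.253  0.14 ]
scene spice_jar 0.51 273 278 [0.374 0.278 0.082]
top can_cream 0.81 433 266 [ 0.362 -0.28   0.059]
top can_green 0.93 207 255 [0.401 0.35  0.079]
top can_green 0.76 326 265 [0.369 0.02  0.075]
top can_green 0.56 299 212 [0.517 0.093 0.081]
top can_blue 0.82 279 246 [0.424 0.146 0.113]
top well_1 0.68 352 219 [ 0.499 -0.059  0.012]
top well_1 0.63 377 220 [ 0.496 -0.133  0.009]
top well_1 0.63 436 212 [ 0.517 -0.307  0.013]
top well_4 0.68 352 219 [ 0.499 -0.059  0.012]
top well_4 0.63 377 220 [ 0.496 -0.133  0.009]
top well_4 0.63 436 212 [ 0.517 -0.307  0.013]
top kettle 0.62 433 157 [ 0.653 -0.266  0.152]
top spice_jar 0.47 385 263 [ 0.374 -0.139  0.106]
{'time_s': 0.9, 'qpos': array([-1.411,  0.3  ,  1.521, -0.   ,  1.321, -0.067]), 'joint_vel': array([-0.001,  0.002, -0.002,  0.001,  0.002,  0.001]), 'tau': array([ -0.003, -53.167, -35.291,   0.071,   0.021,   0.   ]), 'ee_pos': array([ 0.124, -0.536,  0.18 ]), 'eef_rot': array([3.142, 0.   , 0.227]), 'force': array([ 0.06 , -0.025, -0.737]), 'moment': array([ 0.01 , -0.049,  0.054]), 'grip_force': 0.0, 'grip_width': 0.09399561022243702}
```

View pics/scene0.png

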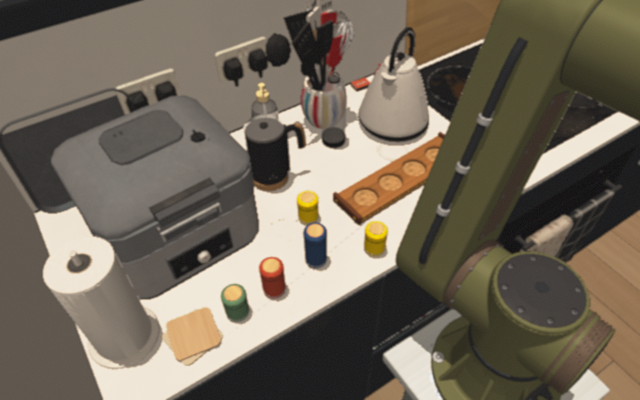

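View pics/top0.png

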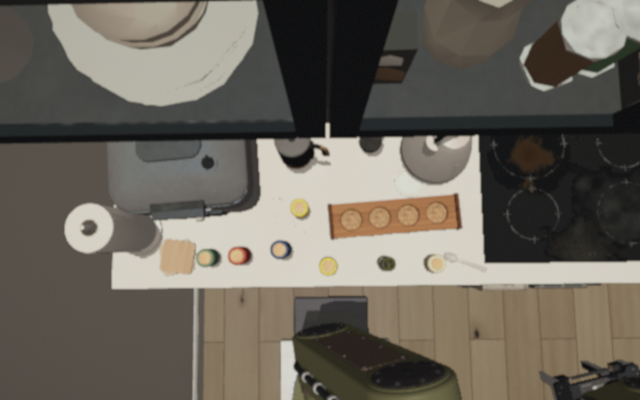

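The scene picture shows the kettle at (394,97), at the −y (right) end, so well_4 gets cream, then green, red, and blue in well_1. In the top picture, green is at (207,257), red (239,256), blue (281,250) and cream (436,263). The yellow look-alikes are at (300,208) and (328,267), the jar at (386,263), and the wells run from (351,219) to (437,212).

Run:
```python
from h import *
np.set_printoptions(precision=4,suppress=True)
E={'green':(.39,.35,.077),'red':(.39,.262,.094),'blue':(.415,.146,.111),'cream':(.365,-.285,.060),'yel1':(.52,.1,.077),'yel2':(.36,.02,.077),'jar':(.372,-.14,.105)}
for n in('top','scene'):
    P=np.load(f'pics/{n}0.npz')['P']
    for k,(x,y,h) in E.items():
        m=(np.hypot(P[...,0]-x,P[...,1]-y)<.045)&(abs(P[...,2]-h)<.009)
        Q=P[m].astype(np.float32)
        if len(Q)<8: print(n,k,len(Q));continue
        c,r=cv2.minEnclosingCircle(Q[:,:2].copy());print(n,k,len(Q),np.array(c),r,'mean',Q.mean(0),'maxz',Q[:,2].max())
c=shot('top');K=c['K'];W=c['world_from_camera']
pts=[]
for d in spot_point('well_1',c):
    u,v=d['at'][0]*640,d['at'][1]*400
    r=W[:3,:3]@np.array([(u-K[0,2])/K[0,0],-(v-K[1,2])/K[1,1],-1]);o=W[:3,3]
    print('well',round(d['p'],2),u,v,(o+r*(.012-o[2])/r[2]))
# stand plank by colour/height
P=np.load('pics/top0.npz')['P'];im=np.load('pics/top0.npz')['im']
m=(P[...,2]>.006)&(P[...,2]<.045)&(abs(P[...,0]-.5)<.11)&(P[...,1]<.05)&(P[...,1]>-.4)&(im[...,0]>im[...,2]*1.5+10)
n,l,s,_=cv2.connectedComponentsWithStats(m.astype(np.uint8));i=1+s[1:,4].argmax()
Q=P[l==i].astype(np.float32);print(len(Q),cv2.minAreaRect(Q[:,:2].copy()),s[i],np.median(Q[:,2]))
# rectangle in pixel space mapped to z=.022
v,u=np.nonzero(l==i);R=cv2.boxPoints(cv2.minAreaRect(np.stack([u,v],1).astype(np.float32)))+.5
for a,b in R:
    r=W[:3,:3]@np.array([(a-K[0,2])/K[0,0],-(b-K[1,2])/K[1,1],-1]);print((W[:3,3]+r*(.022-W[2,3])/r[2])[:2])
print(W,K)
```

```text
top green 271 [0.392 0.358] 0.026539139449596405 mean [0.3931 0.3572 0.0764] maxz 0.08375675
top red 282 [0.3981 0.2657] 0.02635948359966278 mean [0.3978 0.2646 0.0935] maxz 0.099641025
top blue 287 [0.4139 0.1464] 0.025992704555392265 mean [0.4136 0.146  0.1105] maxz 0.1174357
top cream 274 [ 0.3682 -0.2894] 0.026114674285054207 mean [ 0.3689 -0.2886  0.0596] maxz 0.067316934
top yel1 265 [0.5298 0.0943] 0.02618623711168766 mean [0.5299 0.094  0.0766] maxz 0.08315122
top yel2 273 [0.365  0.0153] 0.026366321370005608 mean [0.3652 0.0154 0.0767] maxz 0.08417843
top jar 183 [ 0.3715 -0.1473] 0.020638929679989815 mean [ 0.3718 -0.1468  0.1049] maxz 0.11043117
scene green 462 [0.392  0.3633] 0.027105359360575676 mean [0.3897 0.3638 0.0749] maxz 0.0825206
scene red 423 [0.3986 0.2705] 0.027371158823370934 mean [0.3948 0.2715 0.0916] maxz 0.09794589
scene blue 373 [0.4142 0.1504] 0.02774639241397381 mean [0.4105 0.1527 0.1083] maxz 0.113503516
scene cream 0
scene yel1 293 [0.5293 0.0995] 0.0276633407920599 mean [0.5268 0.1005 0.0742] maxz 0.08023464
scene yel2 344 [0.365  0.0209] 0.027955474331974983 mean [0.3624 0.022  0.0741] maxz 0.07955891
scene jar 0
well 0.88 439.616 212.8 [ 0.5158 -0.3159  0.012 ]
well 0.82 409.408 215.0 [ 0.5105 -0.2269  0.012 ]
well 0.74 380.096 220.00000000000003 [ 0.4969 -0.1403  0.012 ]
well 0.55 352.384 220.00000000000003 [ 0.498  -0.0587  0.012 ]
4140 ((0.505989670753479, -0.18036691844463348), (0.09520463645458221, 0.3752349615097046), 3.9791154861450195) [ 329  195  132   43 4140] 0.020286746
[0.5409 0.0097]
[ 0.5666 -0.3696]
[ 0.4713 -0.3732]
[0.4455 0.0034]
[[-0.0125  0.9959 -0.0896  0.431 ]
 [-0.9998 -0.0136 -0.0123  0.0254]
 [-0.0135  0.0894  0.9959  1.2281]
 [ 0.      0.      0.      1.    ]] [[412.0929   0.     318.6162]
 [  0.     412.0929 206.1316]
 [  0.       0.       1.    ]]
```

```bash
cat >> h.py <<'E'
def to(x,y,z,yawdeg):
    """turn first, then shift in the new tool axes"""
    s=get_obs();p=s['ee_pos'];a=s['eef_rot'][2];t=(np.degrees(a)-yawdeg+180)%360-180
    d=np.array([x,y,z])-p;b=np.radians(yawdeg)
    print('turn %.2f'%t,'shift mm %.1f %.1f %.1f'%(1e3*(d[0]*np.cos(b)+d[1]*np.sin(b)),1e3*(d[0]*np.sin(b)-d[1]*np.cos(b)),-1e3*d[2]))
E
python3 - <<'E'
from h import *
np.set_printoptions(precision=4,suppress=True)
P=np.concatenate([np.load(f'pics/{n}0.npz')['P'].reshape(-1,3) for n in('top','scene')])
x,y,z=P.T
for lo,hi in((.03,.1),(.1,.15),(.15,.2),(.2,.25),(.25,.32)):
    for nm,b in(('kettle',(-.42,-.15,.53,.9)),('frother',(-.1,.2,.56,.9)),('roll',(.42,.8,.2,.5)),):
        m=(z>lo)&(z<hi)&(y>b[0])&(y<b[1])&(x>b[2])&(x<b[3])
        if m.any(): print(nm,lo,'xmin %.3f ymin %.3f ymax %.3f'%(np.percentile(x[m],1),y[m].min(),y[m].max()))
m=(z>.004)&(z<.05)&(y<-.317)&(y>-.5)&(x<.42)&(x>.32);print('spoon',m.sum(),P[m].max(0),P[m].min(0),np.percentile(z[m],95))
# corks
d=np.load('pics/top0.npz');im=d['im'];c=im[195:240,325:465];g=cv2.resize(cv2.cvtColor(c,cv2.COLOR_RGB2BGR),None,fx=5,fy=5,interpolation=cv2.INTER_CUBIC)
cv2.imwrite('pics/stand.png',g)
S=cv2.cvtColor(g,cv2.COLOR_BGR2GRAY);S=cv2.GaussianBlur(S,(0,0),3)
t,b=cv2.threshold(S[40:190,30:660],0,255,cv2.THRESH_OTSU);
K=np.array([[412.0929,0,318.6162],[0,412.0929,206.1316],[0,0,1]]);W=np.array([[-.0125,.9959,-.0896,.431],[-.9998,-.0136,-.0123,.0254],[-.0135,.0894,.9959,1.2281]])
H=cv2.HoughCircles(S,cv2.HOUGH_GRADIENT,1,100,param1=60,param2=15,minRadius=42,maxRadius=62)
for a,bb,r in (H[0] if H is not None else []):
    u,v=a/5+325,bb/5+195
    q=W[:,:3]@np.array([(u-K[0,2])/412.09,-(v-K[1,2])/412.09,-1]);print('cork',u,v,r/5,(W[:,3]+q*(.018-W[2,3])/q[2])[:2])
to(.368,-.289,.15,4)
E
```

```text
kettle 0.03 xmin 0.557 ymin -0.396 ymax -0.193
frother 0.03 xmin 0.652 ymin -0.100 ymax 0.161
roll 0.03 xmin 0.206 ymin 0.520 ymax 0.662
kettle 0.1 xmin 0.621 ymin -0.382 ymax -0.151
frother 0.1 xmin 0.653 ymin -0.100 ymax 0.160
roll 0.1 xmin 0.207 ymin 0.440 ymax 0.663
kettle 0.15 xmin 0.639 ymin -0.368 ymax -0.150
frother 0.15 xmin 0.654 ymin -0.100 ymax 0.160
roll 0.15 xmin 0.206 ymin 0.520 ymax 0.662
kettle 0.2 xmin 0.661 ymin -0.369 ymax -0.150
frother 0.2 xmin 0.735 ymin -0.100 ymax 0.107
roll 0.2 xmin 0.208 ymin 0.420 ymax 0.662
kettle 0.25 xmin 0.679 ymin -0.363 ymax -0.150
frother 0.25 xmin 0.770 ymin -0.100 ymax 0.014
roll 0.25 xmin 0.209 ymin 0.420 ymax 0.662
spoon 379 [ 0.4183 -0.3218  0.0142] [ 0.3208 -0.4998  0.004 ] 0.010227778730810728
turn 8.99 shift mm 261.0 -229.3 30.1
```

View pics/stand.png

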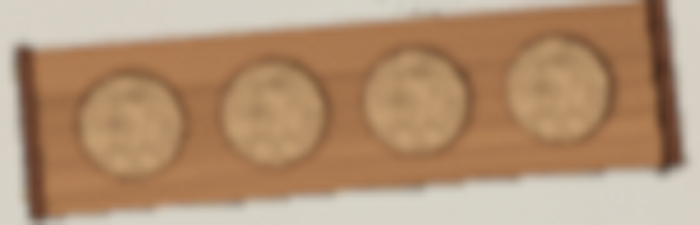

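The crop shows the cork centres at (131,124), (274,111), (416,101) and (559,88) px. That gives wells 1 to 4 at (.498,−.055), (.504,−.139), (.509,−.2225) and (.515,−.306), with yaw about 4°. Now moving to the cream canister.

Emit:
{"api": "jog_arm", "payload": {
  "rows": [
    [[0,0,0],4.5,0.085],
    [[0,0,0],4.5,0.085],
    [[0.0261,-0.0231,0.003],0,0.085],
    [[0.0261,-0.0231,0.003],0,0.085],
    [[0.0261,-0.0231,0.003],0,0.085],
    [[0.0261,-0.0231,0.003],0,0.085],
    [[0.0261,-0.0231,0.003],0,0.085],
    [[0.0261,-0.0231,0.003],0,0.085],
    [[0.0261,-0.0231,0.003],0,0.085],
    [[0.0261,-0.0231,0.003],0,0.085],
    [[0.0261,-0.0231,0.003],0,0.085],
    [[0.0261,-0.0231,0.003],0,0.085]
  ],
  "squeeze": 20
}}

```text
time_s: 2.0
ee_pos: [0.3689, -0.2859, 0.1501]
eef_rot: [3.141, -0.0, 0.07]
force: [0.4, -0.6, -0.5]
grip_width: 0.0848
grip_force: 0.0
```

Emit:
{"api": "jog_arm", "payload": {
  "rows": [
    [[0,0.001,0.021],0,0.085],
    [[0,0,0.021],0,0.085],
    [[0,0,0.021],0,0.085],
    [[0,0,0.021],0,0.085],
    [[0,0,0.021],0,0.085],
    [[0,0,0.021],0,0.085],
    [[0,0,0],0,0.085],
    [[0,0,0],0,0.045],
    [[0,0,0],0,0.045],
    [[0,0,0],0,0.045],
    [[0,0,0],0,0.045],
    [[0,0,0],0,0.045]
  ]
}}

```text
time_s: 3.0
ee_pos: [0.3683, -0.2886, 0.0249]
eef_rot: [3.141, -0.001, 0.07]
force: [-0.5, 0.3, -0.6]
grip_width: 0.0553
grip_force: 0.0
```

Run:
```python
from h import *
c=shot('top');im=c['image'][160:300,250:480];cv2.imwrite('pics/g1.png',cv2.resize(cv2.cvtColor(im,cv2.COLOR_RGB2BGR),None,fx=3,fy=3))
to(.515,-.3045,.125,3.9)
```

```text
turn 0.09 shift mm 145.3 26.0 -100.3
```

Emit:
{"api": "jog_arm", "payload": {
  "rows": [
    [[0,0,0],0,0.045],
    [[0,0,0],0,0.045],
    [[0,0,0],0,0.045],
    [[0,0,0],0,0.045]
  ]
}}

```text
time_s: 3.38
ee_pos: [0.3683, -0.2885, 0.0246]
eef_rot: [3.141, -0.001, 0.07]
force: [-0.6, 0.8, 7.6]
grip_width: 0.051
grip_force: 20.0
```

Emit:
{"api": "jog_arm", "payload": {
  "rows": [
    [[0,0,-0.01],0,0.045],
    [[0,0,-0.02],0,0.045],
    [[0,0,-0.025],0,0.045],
    [[0,0,-0.025],0,0.045],
    [[0.02,0.0036,0],0,0.045],
    [[0.022,0.0038,0],0,0.045],
    [[0.022,0.0038,0],0,0.045],
    [[0.022,0.0038,0],0,0.045],
    [[0.022,0.0038,0],0,0.045],
    [[0.022,0.0038,0],0,0.045],
    [[0.0153,0.0034,0],0,0.045],
    [[0,0,0],0,0.045]
  ]
}}

```text
time_s: 4.38
ee_pos: [0.5166, -0.304, 0.1041]
eef_rot: [-3.142, -0.0, 0.071]
force: [-1.4, 0.2, -1.1]
grip_width: 0.051
grip_force: 20.0
```

Run:
```python
from h import *
c=shot('scene');im=c['image'][100:260,330:490];cv2.imwrite('pics/g2.png',cv2.resize(cv2.cvtColor(im,cv2.COLOR_RGB2BGR),None,fx=3.5,fy=3.5))
c=shot('top');im=c['image'][140:290,330:490];cv2.imwrite('pics/g3.png',cv2.resize(cv2.cvtColor(im,cv2.COLOR_RGB2BGR),None,fx=3.5,fy=3.5))
to(.515,-.3045,.038,3.9);print(get_obs()['force'])
```

```text
turn 0.12 shift mm 0.5 0.7 65.9
[-0.012323    0.04031861 -1.94688914]
```

View pics/g3.png

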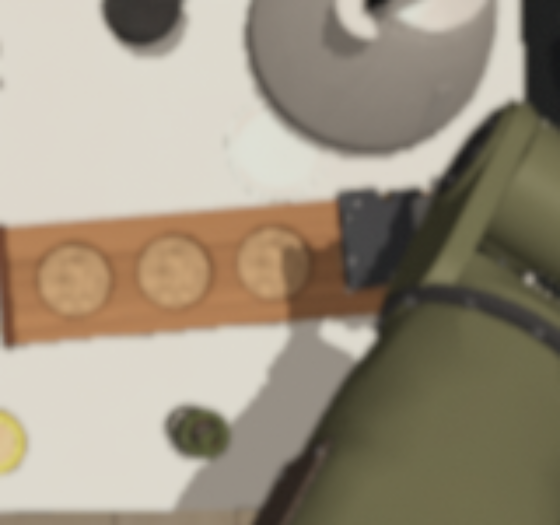

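Emit:
{"api": "jog_arm", "payload": {
  "rows": [
    [[0,0.0005,0.013],0,0.045],
    [[0,0,0.013],0,0.045],
    [[0,0,0.012],0,0.045],
    [[0,0,0.01],0,0.045],
    [[0,0,0.006],0,0.045],
    [[0,0,0.004],0,0.045],
    [[0,0,0.004],0,0.045],
    [[0,0,0.003],0,0.045],
    [[0,0,0.002],0,0.045],
    [[0,0,0],0,0.045]
  ]
}}

```text
time_s: 5.32
ee_pos: [0.5149, -0.3046, 0.037]
eef_rot: [3.142, -0.0, 0.07]
force: [0.1, 0.0, -1.5]
grip_width: 0.0511
grip_force: 20.0
```

Nothing has touched yet and the canister is down inside the well. Next: the last millimetre, release to a limited opening, and rise.

Emit:
{"api": "jog_arm", "payload": {
  "rows": [
    [[0,0,0.001],0,0.045],
    [[0,0,0],0,0.066],
    [[0,0,0],0,0.066],
    [[0,0,0],0,0.066],
    [[0,0,0],0,0.066],
    [[0,0,-0.01],0,0.066],
    [[0,0,-0.025],0,0.066],
    [[0,0,-0.035],0,0.066],
    [[0,0,-0.035],0,0.066],
    [[0,0,-0.035],0,0.066],
    [[0,0,-0.03],0,0.066],
    [[0,0,0],0,0.066]
  ]
}}

```text
time_s: 6.32
ee_pos: [0.5164, -0.3057, 0.2137]
eef_rot: [3.135, -0.008, 0.07]
force: [0.1, -0.3, 1.1]
grip_width: 0.066
grip_force: 0.0
```

Run:
```python
from h import *
to(.392,.359,.207,12);to(.3,.0,.207,12)
```

```text
turn -8.00 shift mm 16.5 -676.0 6.7
turn -8.00 shift mm -148.1 -344.0 6.7
```

Emit:
{"api": "jog_arm", "payload": {
  "rows": [
    [[-0.0043,-0.02,0],0,0.078],
    [[-0.0043,-0.038,0],0,0.078],
    [[-0.0043,-0.038,0],0,0.078],
    [[-0.0043,-0.038,0],0,0.078],
    [[-0.0043,-0.038,0],0,0.078],
    [[-0.0043,-0.038,0],0,0.078],
    [[-0.0043,-0.038,0],0,0.078],
    [[-0.0043,-0.038,0],0,0.078],
    [[-0.0043,-0.038,0],0,0.078],
    [[-0.0043,-0.038,0],0,0.078],
    [[-0.0043,-0.038,0],0,0.078],
    [[-0.0043,-0.038,0],0,0.078]
  ]
}}

```text
time_s: 7.32
ee_pos: [0.432, 0.1304, 0.2065]
eef_rot: [-3.141, -0.001, 0.07]
force: [0.5, -0.1, 0.7]
grip_width: 0.0781
grip_force: 0.0
```

Run:
```python
from h import *
to(.392,.359,.207,4)
c=shot('scene');save(c,'s1.png')
P=cloud(c).reshape(-1,3);m=(np.hypot(P[:,0]-.515,P[:,1]+.305)<.05)&(abs(P[:,2]-.072)<.012)
Q=P[m].astype(np.float32);print(len(Q),cv2.minEnclosingCircle(Q[:,:2].copy()) if len(Q) else 0,np.percentile(Q[:,2],[50,90]) if len(Q) else 0)
```

```text
turn -0.01 shift mm -23.9 -230.8 -0.5
24 ((0.5020409822463989, -0.28279319405555725), 0.01597362570464611) [0.06332037 0.06704722]
```

View pics/s1.png

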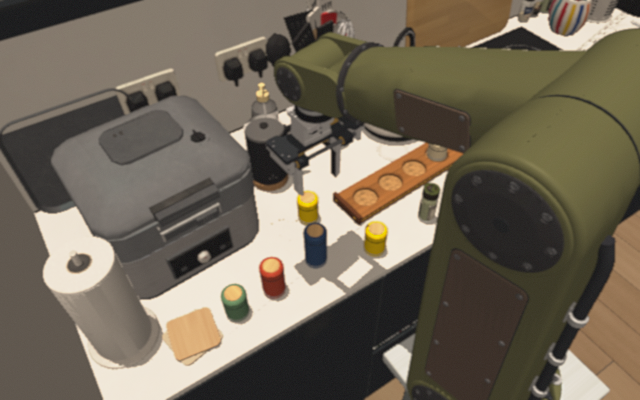

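Cream stands in well 4 at (437,152). Continuing to green.

Emit:
{"api": "jog_arm", "payload": {
  "rows": [
    [[-0.004,-0.035,0],0,0.078],
    [[-0.004,-0.036,0],0,0.078],
    [[-0.004,-0.036,0],0,0.078],
    [[-0.004,-0.036,0],0,0.078],
    [[-0.004,-0.036,0],0,0.078],
    [[-0.004,-0.032,0],0,0.078],
    [[0,-0.02,0],0,0.078],
    [[0,0,0.015],0,0.078],
    [[0,0,0.025],0,0.078],
    [[0,0,0.025],0,0.078],
    [[0,0,0.02],0,0.078],
    [[0,0,0],0,0.078]
  ]
}}

```text
time_s: 8.37
ee_pos: [0.3913, 0.3563, 0.1176]
eef_rot: [3.138, 0.005, 0.07]
force: [0.5, 0.8, 0.2]
grip_width: 0.078
grip_force: 0.0
```

Run:
```python
from h import *
to(.392,.359,.035,4)
c=shot('top');im=c['image'][200:300,150:310];cv2.imwrite('pics/g4.png',cv2.resize(cv2.cvtColor(im,cv2.COLOR_RGB2BGR),None,fx=4,fy=4))
```

```text
turn -0.00 shift mm 0.9 -2.7 82.6
```

View pics/g4.png

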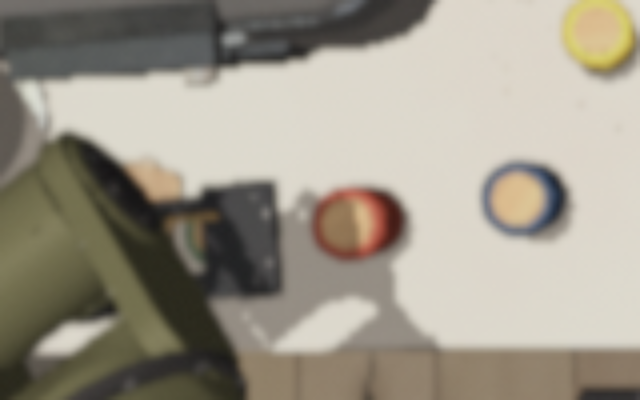

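Green is under the gripper at (190,240), with red clear to the right. Descend and grip.

Emit:
{"api": "jog_arm", "payload": {
  "rows": [
    [[0.001,-0.003,0.012],0,0.078],
    [[0,0,0.02],0,0.078],
    [[0,0,0.02],0,0.078],
    [[0,0,0.02],0,0.078],
    [[0,0,0.01],0,0.078],
    [[0,0,0],0,0.078],
    [[0,0,0],0,0.045],
    [[0,0,0],0,0.045],
    [[0,0,0],0,0.045],
    [[0,0,0],0,0.045],
    [[0,0,0],0,0.045],
    [[0,0,0],0,0.045]
  ]
}}

```text
time_s: 9.42
ee_pos: [0.394, 0.3609, 0.0398]
eef_rot: [-3.141, -0.001, 0.07]
force: [-0.6, 1.3, 5.6]
grip_width: 0.0508
grip_force: 20.0
```

Emit:
{"api": "jog_arm", "payload": {
  "rows": [
    [[0,0,0],0,0.045],
    [[0,0,0],0,0.045]
  ]
}}

```text
time_s: 9.58
ee_pos: [0.394, 0.361, 0.0398]
eef_rot: [-3.141, -0.001, 0.07]
force: [-1.1, 0.3, 6.1]
grip_width: 0.0512
grip_force: 20.0
```

Run:
```python
from h import *
to(.5092,-.2225,.175,3.9)
```

```text
turn 0.10 shift mm 75.3 590.0 -135.2
```

Emit:
{"api": "jog_arm", "payload": {
  "rows": [
    [[0,0,-0.01],0,0.045],
    [[0,0,-0.025],0,0.045],
    [[0,0,-0.03],0,0.045],
    [[0,0,-0.03],0,0.045],
    [[0,0,-0.025],0,0.045],
    [[0,0,-0.015],0,0.045],
    [[0.0,0.015,0],0,0.045],
    [[0.003,0.025,0],0,0.045],
    [[0.005,0.036,0],0,0.045],
    [[0.005,0.036,0],0,0.045],
    [[0.005,0.036,0],0,0.045],
    [[0.005,0.036,0],0,0.045]
  ]
}}

```text
time_s: 10.58
ee_pos: [0.429, 0.1769, 0.1744]
eef_rot: [3.141, 0.0, 0.07]
force: [0.7, -0.4, -2.3]
grip_width: 0.0515
grip_force: 20.0
```

Emit:
{"api": "jog_arm", "payload": {
  "rows": [
    [[0.005,0.036,0],0,0.045],
    [[0.005,0.036,0],0,0.045],
    [[0.005,0.036,0],0,0.045],
    [[0.005,0.036,0],0,0.045],
    [[0.005,0.036,0],0,0.045],
    [[0.005,0.036,0],0,0.045],
    [[0.005,0.036,0],0,0.045],
    [[0.005,0.036,0],0,0.045],
    [[0.005,0.036,0],0,0.045],
    [[0.005,0.03,0],0,0.045],
    [[0.0023,0.02,0],0,0.045],
    [[0,0.01,0],0,0.045]
  ]
}}

```text
time_s: 11.58
ee_pos: [0.508, -0.203, 0.174]
eef_rot: [-3.142, 0.001, 0.068]
force: [-0.2, 1.2, -2.4]
grip_width: 0.0512
grip_force: 20.0
```

Emit:
{"api": "jog_arm", "payload": {
  "rows": [
    [[0,0,0],0,0.045],
    [[0,0,0],0,0.045]
  ]
}}

```text
time_s: 11.75
ee_pos: [0.5079, -0.2002, 0.174]
eef_rot: [-3.141, 0.001, 0.069]
force: [-1.1, -0.1, -2.9]
grip_width: 0.0514
grip_force: 20.0
```

Run:
```python
from h import *
to(.5095,-.222,.0518,3.9)
```

```text
turn 0.08 shift mm 0.1 21.9 122.2
```

Emit:
{"api": "jog_arm", "payload": {
  "rows": [
    [[0,0.012,0],0,0.045],
    [[0,0.01,0],0,0.045],
    [[0,0,0.015],0,0.045],
    [[0,0,0.025],0,0.045],
    [[0,0,0.025],0,0.045],
    [[0,0,0.02],0,0.045],
    [[0,0,0.012],0,0.045],
    [[0,0,0.008],0,0.045],
    [[0,0,0.006],0,0.045],
    [[0,0,0.005],0,0.045],
    [[0,0,0.004],0,0.045],
    [[0,0,0],0,0.045]
  ]
}}

```text
time_s: 12.75
ee_pos: [0.5098, -0.2228, 0.0539]
eef_rot: [3.142, -0.0, 0.07]
force: [0.5, 0.0, -1.9]
grip_width: 0.051
grip_force: 20.0
```

Emit:
{"api": "jog_arm", "payload": {
  "rows": [
    [[0,0,0],0,0.045]
  ]
}}

```text
time_s: 12.83
ee_pos: [0.51, -0.2229, 0.0545]
eef_rot: [3.141, -0.001, 0.07]
force: [0.3, 0.0, -2.2]
grip_width: 0.0511
grip_force: 20.0
```

Emit:
{"api": "jog_arm", "payload": {
  "rows": [
    [[0,0,0.0022],0,0.045],
    [[0,0,0],0,0.066],
    [[0,0,0],0,0.066],
    [[0,0,0],0,0.066],
    [[0,0,0],0,0.066],
    [[0,0,-0.01],0,0.066],
    [[0,0,-0.025],0,0.066],
    [[0,0,-0.035],0,0.066],
    [[0,0,-0.035],0,0.066],
    [[0,0,-0.035],0,0.066],
    [[0,0,-0.02],0,0.066],
    [[0,0,0],0,0.066]
  ]
}}

```text
time_s: 13.83
ee_pos: [0.5112, -0.2234, 0.2177]
eef_rot: [3.137, -0.007, 0.07]
force: [0.1, -1.1, 0.8]
grip_width: 0.066
grip_force: 0.0
```

Run:
```python
from h import *
to(.398,.2675,.207,4)
```

```text
turn -0.00 shift mm -78.7 -497.6 10.7
```

Emit:
{"api": "jog_arm", "payload": {
  "rows": [
    [[-0.003,-0.0176,0],0,0.08],
    [[-0.006,-0.036,0],0,0.08],
    [[-0.006,-0.036,0],0,0.08],
    [[-0.006,-0.036,0],0,0.08],
    [[-0.006,-0.036,0],0,0.08],
    [[-0.006,-0.036,0],0,0.08],
    [[-0.006,-0.036,0],0,0.08],
    [[-0.006,-0.036,0],0,0.08],
    [[-0.006,-0.036,0],0,0.08],
    [[-0.006,-0.036,0],0,0.08],
    [[-0.006,-0.036,0],0,0.08],
    [[-0.006,-0.036,0],0,0.08]
  ]
}}

```text
time_s: 14.83
ee_pos: [0.4111, 0.1866, 0.212]
eef_rot: [-3.142, -0.0, 0.07]
force: [1.5, -0.8, 0.0]
grip_width: 0.0801
grip_force: 0.0
```

Emit:
{"api": "jog_arm", "payload": {
  "rows": [
    [[-0.006,-0.036,0],0,0.08],
    [[-0.005,-0.028,0],0,0.08],
    [[0,-0.02,0],0,0.08],
    [[0,0,0.015],0,0.08],
    [[0,0,0.025],0,0.08],
    [[0,0,0.02],0,0.08],
    [[0,0,0.01],0,0.08],
    [[0,0,0],0,0.08],
    [[0,0,0],0,0.08]
  ]
}}

```text
time_s: 15.58
ee_pos: [0.3954, 0.268, 0.1424]
eef_rot: [3.142, 0.0, 0.07]
force: [-0.3, -0.2, 1.0]
grip_width: 0.0802
grip_force: 0.0
```

Run:
```python
from h import *
to(.398,.2675,.052,4)
c=shot('scene');im=c['image'][120:330,200:470];cv2.imwrite('pics/g5.png',cv2.resize(cv2.cvtColor(im,cv2.COLOR_RGB2BGR),None,fx=2.8,fy=2.8))
```

```text
turn -0.01 shift mm 2.5 0.7 90.4
```

View pics/g5.png

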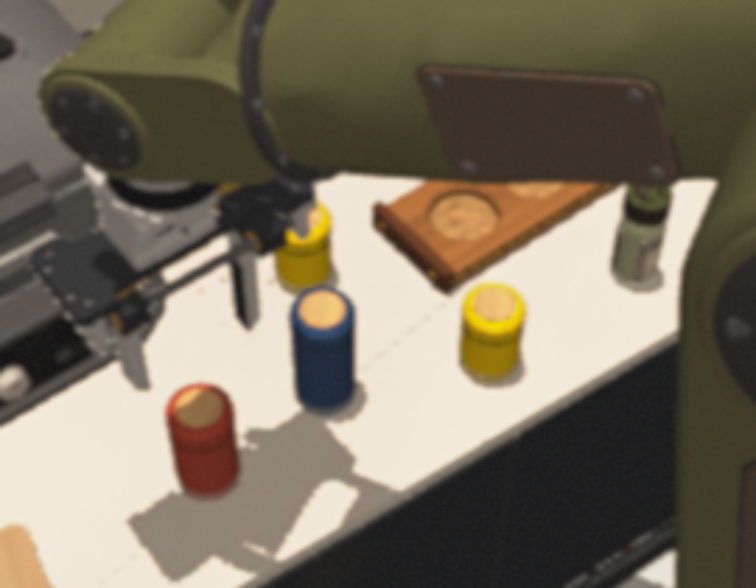

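Fingers at (130,370) and (245,290) straddle red at (200,420), and blue stays clear. Descend and grip.

Emit:
{"api": "jog_arm", "payload": {
  "rows": [
    [[0.0025,0.0005,0.01],0,0.08],
    [[0,0,0.025],0,0.08],
    [[0,0,0.025],0,0.08],
    [[0,0,0.02],0,0.08],
    [[0,0,0.01],0,0.08],
    [[0,0,0],0,0.08],
    [[0,0,0],0,0.045],
    [[0,0,0],0,0.045],
    [[0,0,0],0,0.045],
    [[0,0,0],0,0.045],
    [[0,0,0],0,0.045],
    [[0,0,0],0,0.045]
  ]
}}

```text
time_s: 16.63
ee_pos: [0.3982, 0.268, 0.0525]
eef_rot: [-3.141, -0.001, 0.07]
force: [-0.7, -0.4, 6.0]
grip_width: 0.0514
grip_force: 20.0
```

Emit:
{"api": "jog_arm", "payload": {
  "rows": [
    [[0,0,0],0,0.045],
    [[0,0,0],0,0.045]
  ]
}}

```text
time_s: 16.8
ee_pos: [0.3982, 0.2681, 0.0525]
eef_rot: [-3.141, -0.001, 0.07]
force: [-1.4, 0.7, 6.8]
grip_width: 0.0511
grip_force: 20.0
```

Run:
```python
from h import *
to(.504,-.1385,.19,3.9)
```

```text
turn 0.10 shift mm 77.9 412.8 -137.5
```

Emit:
{"api": "jog_arm", "payload": {
  "rows": [
    [[0,0,-0.01],0,0.045],
    [[0,0,-0.025],0,0.045],
    [[0,0,-0.03],0,0.045],
    [[0,0,-0.033],0,0.045],
    [[0,0,-0.025],0,0.045],
    [[0,0,-0.015],0,0.045],
    [[0.003,0.015,0],0,0.045],
    [[0.005,0.025,0],0,0.045],
    [[0.007,0.036,0],0,0.045],
    [[0.007,0.036,0],0,0.045],
    [[0.007,0.036,0],0,0.045],
    [[0.007,0.036,0],0,0.045]
  ]
}}

```text
time_s: 17.8
ee_pos: [0.4463, 0.085, 0.1903]
eef_rot: [3.142, 0.0, 0.07]
force: [0.5, 0.7, -2.5]
grip_width: 0.051
grip_force: 20.0
```

Emit:
{"api": "jog_arm", "payload": {
  "rows": [
    [[0.007,0.036,0],0,0.045],
    [[0.007,0.036,0],0,0.045],
    [[0.007,0.036,0],0,0.045],
    [[0.007,0.036,0],0,0.045],
    [[0.007,0.036,0],0,0.045],
    [[0.005,0.03,0],0,0.045],
    [[0.002,0.019,0],0,0.045],
    [[0,0,0],0,0.045],
    [[0,0,0],0,0.045],
    [[0,0,0],0,0.045]
  ]
}}

```text
time_s: 18.63
ee_pos: [0.5041, -0.1383, 0.19]
eef_rot: [-3.141, 0.0, 0.07]
force: [0.4, -0.0, -2.3]
grip_width: 0.0511
grip_force: 20.0
```

Run:
```python
from h import *
to(.504,-.1385,.0645,3.9)
```

```text
turn 0.10 shift mm -0.2 0.2 125.5
```

Emit:
{"api": "jog_arm", "payload": {
  "rows": [
    [[0,0,0.015],0,0.045],
    [[0,0,0.025],0,0.045],
    [[0,0,0.025],0,0.045],
    [[0,0,0.023],0,0.045],
    [[0,0,0.012],0,0.045],
    [[0,0,0.008],0,0.045],
    [[0,0,0.006],0,0.045],
    [[0,0,0.005],0,0.045],
    [[0,0,0.0045],0,0.045],
    [[0,0,0.001],0,0.045],
    [[0,0,0],0,0.045]
  ]
}}

```text
time_s: 19.55
ee_pos: [0.5045, -0.1388, 0.0655]
eef_rot: [3.142, -0.0, 0.07]
force: [-0.4, -0.0, -3.4]
grip_width: 0.0516
grip_force: 20.0
```

Emit:
{"api": "jog_arm", "payload": {
  "rows": [
    [[0,0,0.001],0,0.045],
    [[0,0,0],0,0.066],
    [[0,0,0],0,0.066],
    [[0,0,0],0,0.066],
    [[0,0,0],0,0.066],
    [[0,0,-0.01],0,0.066],
    [[0,0,-0.025],0,0.066],
    [[0,0,-0.035],0,0.066],
    [[0,0,-0.035],0,0.066],
    [[0,0,-0.03],0,0.066],
    [[0,0,-0.015],0,0.066],
    [[0,0,0],0,0.066]
  ]
}}

```text
time_s: 20.55
ee_pos: [0.5056, -0.1392, 0.2189]
eef_rot: [3.139, -0.006, 0.07]
force: [0.2, 0.5, -0.7]
grip_width: 0.0657
grip_force: 0.0
```

Run:
```python
from h import *
to(.414,.1485,.207,4)
```

```text
turn -0.01 shift mm -71.3 -293.4 11.9
```

Emit:
{"api": "jog_arm", "payload": {
  "rows": [
    [[-0.004,-0.018,0],0,0.08],
    [[-0.008,-0.034,0],0,0.08],
    [[-0.009,-0.035,0],0,0.08],
    [[-0.009,-0.035,0],0,0.08],
    [[-0.009,-0.035,0],0,0.08],
    [[-0.009,-0.035,0],0,0.08],
    [[-0.009,-0.035,0],0,0.08],
    [[-0.008,-0.035,0],0,0.08],
    [[-0.004,-0.02,0],0,0.08],
    [[-0.001,-0.011,0],0,0.08],
    [[0,0,0],0,0.08],
    [[0,0,0],0,0.08]
  ]
}}

```text
time_s: 21.55
ee_pos: [0.4139, 0.1486, 0.2139]
eef_rot: [3.141, 0.001, 0.071]
force: [0.4, -0.9, 0.7]
grip_width: 0.0798
grip_force: 0.0
```

Run:
```python
from h import *
to(.414,.1485,.068,4)
c=shot('scene');im=c['image'][100:300,220:480];cv2.imwrite('pics/g6.png',cv2.resize(cv2.cvtColor(im,cv2.COLOR_RGB2BGR),None,fx=2.9,fy=2.9))
```

```text
turn 0.06 shift mm 0.1 0.1 145.9
```

View pics/g6.png

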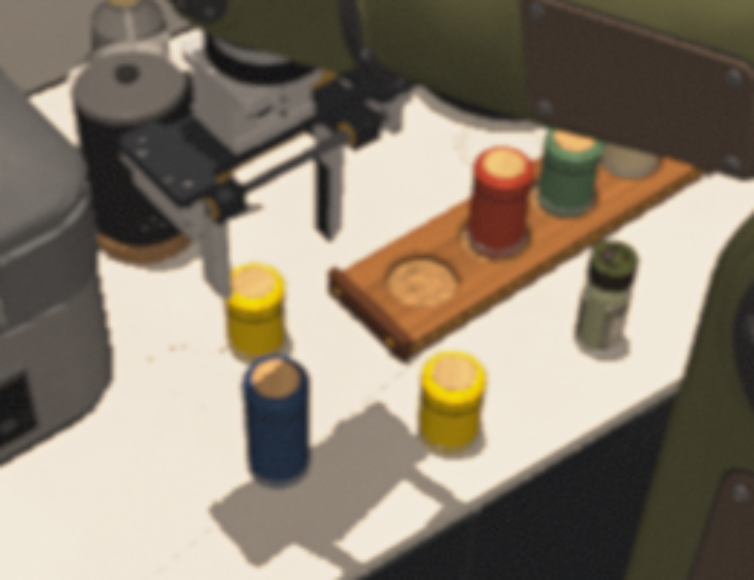

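Red at (500,200), green at (570,170) and cream at (630,155) all sit in their wells. Blue is at (277,420) under the fingers. Descend and grip.

Emit:
{"api": "jog_arm", "payload": {
  "rows": [
    [[0,0,0.015],0,0.08],
    [[0,0,0.03],0,0.08],
    [[0,0,0.03],0,0.08],
    [[0,0,0.03],0,0.08],
    [[0,0,0.026],0,0.08],
    [[0,0,0.015],0,0.08],
    [[0,0,0],0,0.08],
    [[0,0,0],0,0.045],
    [[0,0,0],0,0.045],
    [[0,0,0],0,0.045],
    [[0,0,0],0,0.045],
    [[0,0,0],0,0.045]
  ]
}}

```text
time_s: 22.6
ee_pos: [0.4146, 0.1487, 0.0691]
eef_rot: [-3.141, -0.001, 0.07]
force: [0.5, 0.5, 4.1]
grip_width: 0.0514
grip_force: 20.0
```

Emit:
{"api": "jog_arm", "payload": {
  "rows": [
    [[0,0,0],0,0.045],
    [[0,0,0],0,0.045],
    [[0,0,0],0,0.045]
  ]
}}

```text
time_s: 22.85
ee_pos: [0.4147, 0.1488, 0.0691]
eef_rot: [-3.141, -0.002, 0.07]
force: [-0.1, 0.3, 5.6]
grip_width: 0.0512
grip_force: 20.0
```

Run:
```python
from h import *
to(.498,-.0548,.19,3.9)
```

```text
turn 0.10 shift mm 69.2 208.8 -120.9
```

Emit:
{"api": "jog_arm", "payload": {
  "rows": [
    [[0,0,-0.01],0,0.045],
    [[0,0,-0.025],0,0.045],
    [[0,0,-0.03],0,0.045],
    [[0,0,-0.03],0,0.045],
    [[0,0,-0.018],0,0.045],
    [[0,0,-0.008],0,0.045],
    [[0.005,0.015,0],0,0.045],
    [[0.009,0.027,0],0,0.045],
    [[0.011,0.034,0],0,0.045],
    [[0.011,0.034,0],0,0.045],
    [[0.011,0.034,0],0,0.045],
    [[0.011,0.033,0],0,0.045]
  ]
}}

```text
time_s: 23.85
ee_pos: [0.4842, -0.0257, 0.1887]
eef_rot: [-3.141, 0.001, 0.07]
force: [1.0, 0.6, -2.3]
grip_width: 0.0514
grip_force: 20.0
```

Emit:
{"api": "jog_arm", "payload": {
  "rows": [
    [[0.008,0.022,0],0,0.045],
    [[0.0032,0.0098,0],0,0.045],
    [[0,0,0],0,0.045],
    [[0,0,0],0,0.045],
    [[0,0,0],0,0.045]
  ]
}}

```text
time_s: 24.27
ee_pos: [0.4973, -0.0538, 0.1891]
eef_rot: [-3.141, 0.001, 0.071]
force: [0.4, -0.8, -2.9]
grip_width: 0.051
grip_force: 20.0
```

Run:
```python
from h import *
to(.498,-.0548,.081,3.9)
```

```text
turn 0.14 shift mm 0.7 1.1 108.1
```

Emit:
{"api": "jog_arm", "payload": {
  "rows": [
    [[0.0005,0.001,0.015],0,0.045],
    [[0,0,0.025],0,0.045],
    [[0,0,0.025],0,0.045],
    [[0,0,0.012],0,0.045],
    [[0,0,0.008],0,0.045],
    [[0,0,0.006],0,0.045],
    [[0,0,0.006],0,0.045],
    [[0,0,0.005],0,0.045],
    [[0,0,0.0045],0,0.045],
    [[0,0,0.001],0,0.045],
    [[0,0,0],0,0.045]
  ]
}}

```text
time_s: 25.18
ee_pos: [0.4984, -0.0558, 0.0819]
eef_rot: [-3.142, -0.0, 0.07]
force: [-0.5, -0.6, -2.4]
grip_width: 0.0514
grip_force: 20.0
```

Emit:
{"api": "jog_arm", "payload": {
  "rows": [
    [[0,0,0.0006],0,0.045],
    [[0,0,0],0,0.066],
    [[0,0,0],0,0.066],
    [[0,0,0],0,0.066],
    [[0,0,0],0,0.066],
    [[0,0,-0.01],0,0.066],
    [[0,0,-0.025],0,0.066],
    [[0,0,-0.035],0,0.066],
    [[0,0,-0.035],0,0.066],
    [[0,0,-0.03],0,0.066],
    [[0,0,-0.015],0,0.066],
    [[0,0,0],0,0.066]
  ]
}}

```text
time_s: 26.18
ee_pos: [0.4995, -0.056, 0.2357]
eef_rot: [3.14, -0.006, 0.07]
force: [-0.9, -1.0, -0.4]
grip_width: 0.0662
grip_force: 0.0
```

Emit:
{"api": "jog_arm", "payload": {
  "rows": [
    [[-0.01,-0.03,0],0,0.066],
    [[-0.01,-0.035,0],0,0.066],
    [[-0.01,-0.035,0],0,0.066],
    [[-0.01,-0.035,0],0,0.066],
    [[-0.01,-0.035,0],0,0.066],
    [[-0.01,-0.035,0],0,0.066],
    [[0,-0.02,0],0,0.066],
    [[0,0,0],0,0.066]
  ]
}}

```text
time_s: 26.85
ee_pos: [0.4217, 0.1672, 0.2308]
eef_rot: [-3.141, 0.001, 0.073]
force: [0.3, -0.6, -0.5]
grip_width: 0.0661
grip_force: 0.0
```

Run:
```python
from h import *
np.set_printoptions(precision=4,suppress=True)
c=shot('top');P=cloud(c).reshape(-1,3)
for k,x,y,h in(('blue',.498,-.055,.123),('red',.504,-.139,.106),('green',.509,-.2225,.089),('cream',.515,-.306,.072),('jar',.3715,-.147,.105)):
    m=(np.hypot(P[:,0]-x,P[:,1]-y)<.04)&(abs(P[:,2]-h)<.008);Q=P[m].astype(np.float32)
    if len(Q): print(k,len(Q),cv2.minEnclosingCircle(Q[:,:2].copy()),np.median(Q[:,2]))
im=c['image'][130:290,310:490];cv2.imwrite('pics/f.png',cv2.resize(cv2.cvtColor(im,cv2.COLOR_RGB2BGR),None,fx=3.5,fy=3.5))
c=shot('scene');im=c['image'][90:290,300:480];cv2.imwrite('pics/f2.png',cv2.resize(cv2.cvtColor(im,cv2.COLOR_RGB2BGR),None,fx=3,fy=3))
```

```text
blue 290 ((0.49745428562164307, -0.05705508962273598), 0.026225397363305092) 0.12260987
red 286 ((0.5045539736747742, -0.1407298594713211), 0.026155905798077583) 0.10563703
green 277 ((0.508857011795044, -0.2245711237192154), 0.02632855623960495) 0.088576615
cream 269 ((0.5146965980529785, -0.30557093024253845), 0.02621893770992756) 0.07188387
jar 182 ((0.37185007333755493, -0.14761251211166382), 0.02017037756741047) 0.10472272
```

View pics/f.png

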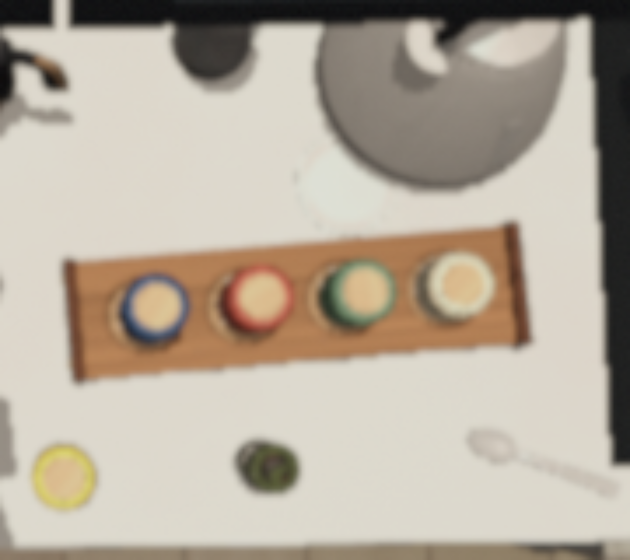

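View pics/f2.png

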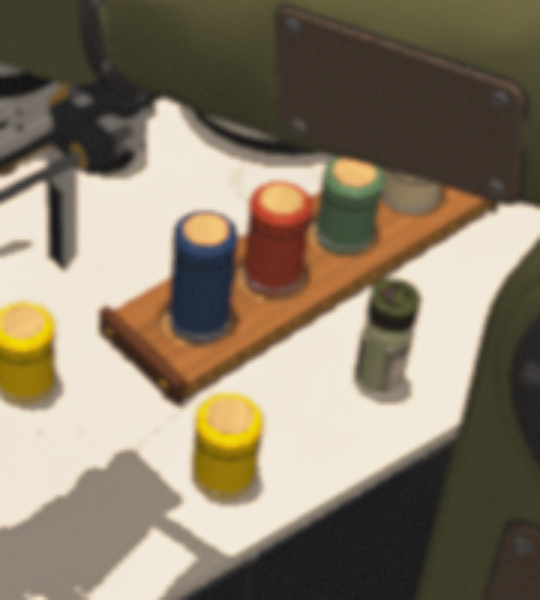

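All four sit in their wells (px 155, 259, 360 and 457 along the stand). Their tops measure 123, 106, 89 and 72 mm, which matches being fully seated. The jar has not moved and the robot is clear.

```bash
python3 -c "
from station import *
print(hand_in())"
```

```text
the job is handed in; nothing more can be done
None
```

The job is done and handed in: cream, green, red and blue sit fully down in wells 4 to 1, shortest by the kettle; the spice jar is where it was, and it took about 27 s of the 120 s.

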